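# Shut the display tray and edge out the label plate

### The arm

A 7-joint arm with a two-finger parallel gripper is mounted at the origin on the work surface. World frame = base frame: x ahead of the robot, y to its left, z up, the work surface at z = 0. Lengths are in mm, angles in rad, forces in N, time in s.
With the tool pointing down it reaches from about 400 to 850 mm from the base axis. Payload 10.4 kg.
Tool frame: the origin (TCP) lies at the very end of the fingers, on their centre line; the grasp point (between the pads) lies bot.grasp_offset behind it (bot.grasp_offset is the distance from the TCP to the grasp point, in mm); z points along the fingers, y is the direction in which the jaws open and shut (so a half turn about z gives the same grasp; the last joint's range is limited). The gripper opens to 85 mm and grips with 20 to 120 N. Pads are 22 mm wide; open, the fingers measure 114 mm over their backs; the gripper's body (76 mm by 85 mm) begins 54 mm behind the grasp point. The pads swing forward as they close: fully open they stand 13 mm farther back than shut.
Start: joints at [-1.164, 0.332, -0.065, 1.46, 0.022, 1.35, -0.088], TCP at [260.421, 568.183, 231.338] pointing down, gripper open.
Joint ranges: [-2.6, 2.6], [-0.5, 2.12], [-1.47, 1.34], [0.16, 2.42], [-1.27, 4.41], [0.06, 2.06], [-2.6, 2.6]. Speed limits (rad/s): [2.22, 2.22, 2.79, 2.79, 3.14, 3.14, 3.14].

### API

Orientations are given as a unit quaternion [w, x, y, z].
In Python, from plant import bot gives the robot as it stands. The module is installed in compiled form; this text tells all that it offers.
- The arm moves only by the shell command python3 -m crank 'ROWS' [FORCE]. ROWS is JSON, a list of rows, each an object of numbers: "x", "y", "z": the shift along the tool's x, y, z normalised to -1 to 1, where 1 is 40 cm; "twist": the turn about the tool's z normalised to -1 to 1, where 1 is pi/4 rad; "jaw": the gripper command: -1 is fully open, 1 is shut, values between are in proportion. In form: [{"x": .., "y": .., "z": .., "twist": .., "jaw": ..}, ...]. A call has 1 to 10 rows; each row shifts and turns the pose as measured when the row begins, along the tool's axes as they then stand; what a row does not reach is not made up. A row lasts 1/12 s, in which the tool goes at most 41.7 mm and 7.16 degrees, less where a joint would pass 70% of its speed; a pose out of reach is approached as far as the arm can. A call with a number of a shift or a turn outside -1 to 1 is refused whole. A call with a gripper value outside its range is refused whole. The fingers move at their own pace and stop on an object; FORCE is the grip in N (left out, the last holds). Time passes only in rows, so rows that do not move let the fingers close. It gives the time, the measured TCP pose, the force and the opening at its end, in the units of the state.
- bot.sense(): the state, without advancing time (a new reading comes with each control period).
- bot.get_image(name): name is "scene" or "side" or "wrist"; returns a dict with "pixels" (480x640x3 uint8, red, green, blue), "fx", "fy", "cx", "cy" (pixels), "view" (4x4, takes a point from world to camera coordinates). Camera axes: x right, y down, z forward; pixel columns grow to the right and rows downward; lengths in mm; the calibration is good to about 2 mm. A picture is of the moment at which its call begins. There is no depth.
- bot.sign_off(): hands the job in, once; it reports no verdict.
The state is a dict: "time": time; "q": joint angles; "qvel": joint speeds; "joint_efforts": joint torques, N m; "tcp_pos": TCP position; "ee_rot": TCP orientation; "ft_force": force on the tool from outside, world axes, zero at the start; "ft_torque": the same for the moment, N m; "gripper_width": finger opening in mm.
Only numpy, scipy, OpenCV 4.12 (cv2) and the standard library are available. Lean on these libraries where they do the work, as an engineer would, in place of code of your own. Each camera call takes 0.05 s, during which the arm holds its last target.

### The job

First push the glass display tray in under the ledge until it is fully home. Then, with the fingertips, push the flat metal label plate straight out over the ledge's front edge until about a third of its length (some 27 mm) overhangs, square to the edge, so that the next person can take it by its edge. Do not lift or tip the plate, leave the other things on the ledge where they stand, and finish clear of everything.

Things in the scene. Friction and masses are not known exactly. Their poses are not given: they have to be found in the camera images.
- ledge_edge (a point): Middle of the front top edge of the fixed grey shelf (board 540 mm wide along y, 240 mm deep along x, 12 mm thick, its top 75 mm above the work surface, with a 15 mm upstand along the back). Its x axis points level into the shelf, away from the front edge; y runs along the edge to the left as the robot sees it; z is up. The shelf stands at a different place and yaw each time (up to about 0.2 rad), with the front edge towards the robot.
- tray (a joint): Opening of the glass display tray on its runners under the ledge, in m: 0 is fully home against its stop, it grows as the tray comes out along the ledge's -x (at most 0.09). It starts part-way out, slides with about 2 N of friction plus some damping, and stays where it is left.
- tray_front (a point): Centre of the outer face of the tray's aluminium front rail, 39 mm above the work surface; axes as the ledge's. The rail is 400 mm wide along y, 34 mm high (22 to 56 mm above the work surface) and 10 mm thick. With the tray home this face stands 12 mm in front of the ledge's edge.
- label_plate: Plain flat aluminium label plate lying loose on the ledge, 80 mm long along its x, 120 mm wide along its y, 6 mm thick, about 0.1 to 0.25 kg. Origin at the centre of its underside. Its x axis points roughly into the shelf (within about 0.2 rad of the ledge's x). It starts wholly or almost wholly on the ledge, with free ledge behind it.
- plate_front (a point): Middle of the plate's front edge (the 120 mm edge towards the robot), on its underside: 40 mm along the plate's -x from its origin; axes as the plate's.
- seal: Amber resin replica seal, standing, 48 mm across the foot, 57 mm high; origin at the centre of its underside. Bystander on the ledge.
- tweezer_block: Nickel block 60 x 44 x 28 mm with a 76 mm pair of tweezers on top, 32 mm high in all; origin at the centre of its underside. Bystander on the ledge.
- crucible: White porcelain crucible, 52 mm across the rim, 38 mm high; origin at the centre of its underside. Bystander on the ledge.
- matrix_pot: Squat blue ceramic pot, 72 mm across, 48 mm high; origin at the centre of its underside. Bystander on the ledge.
Things that resemble listed ones, but are neither listed nor needed, are in the scene too. Several things have the shape of the label_plate; the one meant has the colours described above.

How it is judged:
By the outcome, as a careful person would: the job done as asked, in the order asked, and still so for the second after the job is handed in, with the robot touching nothing.
It also fails if it takes over 45 s, if anything falls off the work surface, if the arm or the gripper's body presses on something with over 40 N, if the wrist force passes 120 N, or if a joint passes its speed limit or range.

## Working session

There is one attempt and no reset: what is moved stays moved. The work goes in short steps, Python scripts to look and compute and a shell command to move; the robot and the scene stay as the last step left them, time stands still between calls to the robot, and variables do not carry over. Pictures are saved under pics/ and viewed, and the job is handed in when it is done.

```bash
mkdir -p pics; python3 - <<'E'
from plant import bot
import cv2,numpy as np
s=bot.sense(); print(s, bot.grasp_offset)
for n in("scene","side","wrist"):
    d=bot.get_image(n); cv2.imwrite(f"pics/{n}0.png",d["pixels"][:,:,::-1]); print(n,d["fx"],d["fy"],d["cx"],d["cy"],np.round(d["view"],3).tolist())
E
```

```text
{'time': 0.0, 'q': array([-1.1635979 ,  0.33286882, -0.06468426,  1.46094369,  0.02161484,
        1.34988671, -0.08851141]), 'qvel': array([ 0.00042652,  0.0005488 , -0.00016489,  0.00022823,  0.00036053,
       -0.00031769, -0.00030342]), 'joint_efforts': array([-9.95378286e-04, -6.25460744e+01,  4.85177629e-02, -3.91606843e+01,
        1.61526224e-02,  9.96605231e-03, -5.31327566e-05]), 'tcp_pos': array([260.29262072, 567.81010325, 230.51666209]), 'ee_rot': array([-1.08716852e-04,  2.13249882e-01,  9.76997436e-01, -6.96932687e-04]), 'ft_force': array([-0.2959632 ,  0.78618432,  0.613312  ]), 'ft_torque': array([ 0.01156813, -0.01450011,  0.02150666]), 'gripper_width': 85.39047058269867} 18.700000000000003
scene 582.4180619350919 582.4180619350919 316.9095232534714 242.25212355533918 [[0.318, 0.948, -0.015, -254.255], [0.543, -0.195, -0.817, -230.76], [-0.778, 0.252, -0.576, 1664.28], [0.0, 0.0, 0.0, 1.0]]
side 436.21664672388704 436.21664672388704 317.95183173714486 240.4664935917439 [[0.896, -0.444, -0.017, -492.507], [-0.251, -0.474, -0.844, 239.356], [0.366, 0.76, -0.536, 739.292], [0.0, 0.0, 0.0, 1.0]]
wrist 424.92498118984827 424.92498118984827 315.37700937779005 234.08620311366627 [[0.417, 0.909, -0.002, -624.208], [0.864, -0.396, 0.312, -41.532], [0.283, -0.132, -0.95, 380.775], [0.0, 0.0, 0.0, 1.0]]
```

View pics/scene0.png

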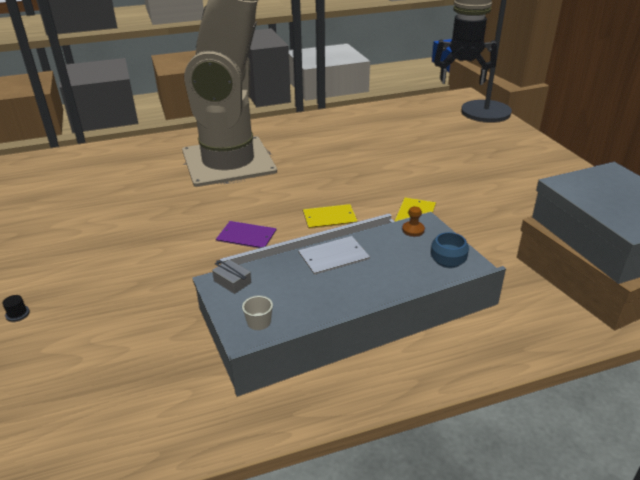

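View pics/side0.png

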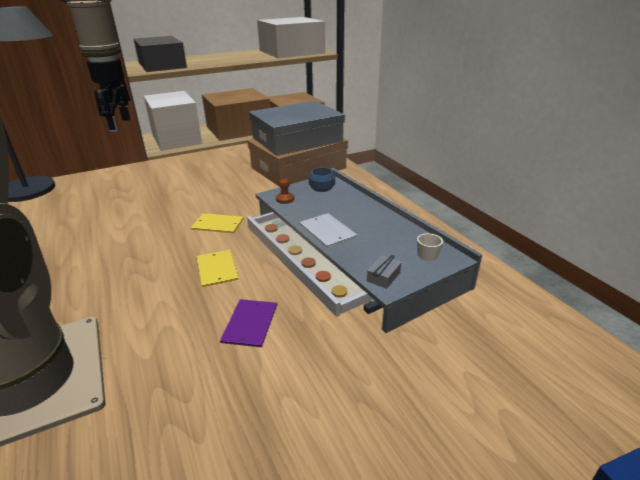

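View pics/wrist0.png

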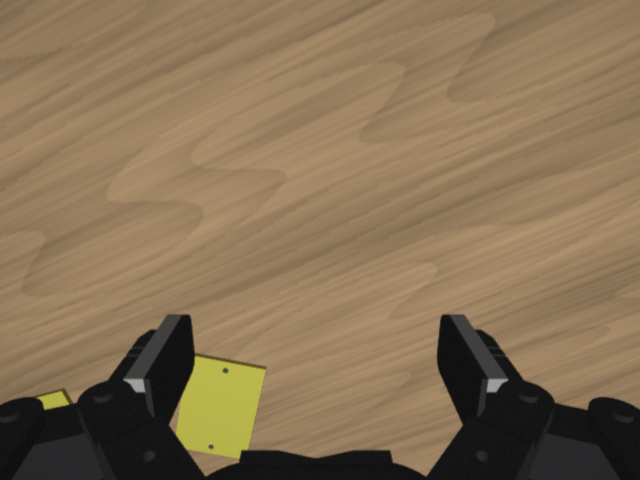

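The scene view shows the shelf with the bare aluminium plate around (334,253). Seal is at (414,222), pot at (450,250), block at (233,276) and crucible at (258,312). The side view shows the tray pulled out, with its front rail from about (250,220) to (338,303). I'll enlarge both for corner picking.

```bash
python3 - <<'E'
import cv2
a=cv2.imread("pics/side0.png")[165:325,235:485]; cv2.imwrite("pics/side0c.png",cv2.resize(a,None,fx=3.2,fy=3.2,interpolation=cv2.INTER_CUBIC))
a=cv2.imread("pics/scene0.png")[195:385,185:510]; cv2.imwrite("pics/scene0c.png",cv2.resize(a,None,fx=2.4,fy=2.4,interpolation=cv2.INTER_CUBIC))
E
```

```text
(no output)
```

View pics/side0c.png

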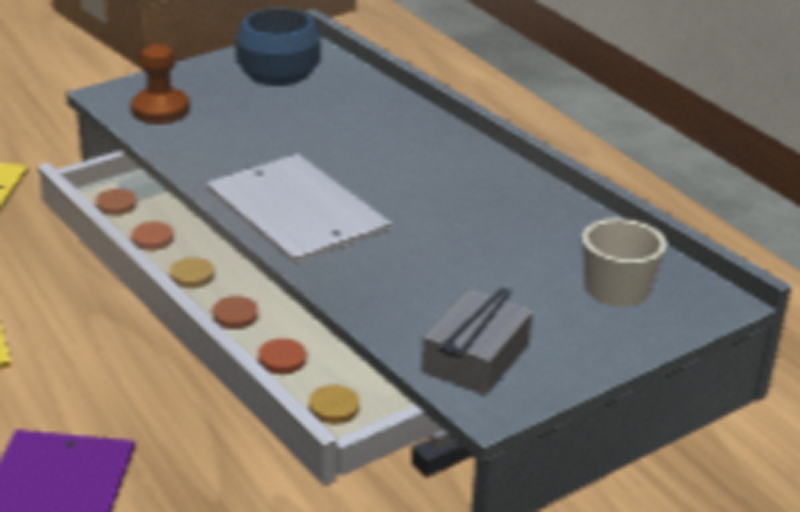

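View pics/scene0c.png

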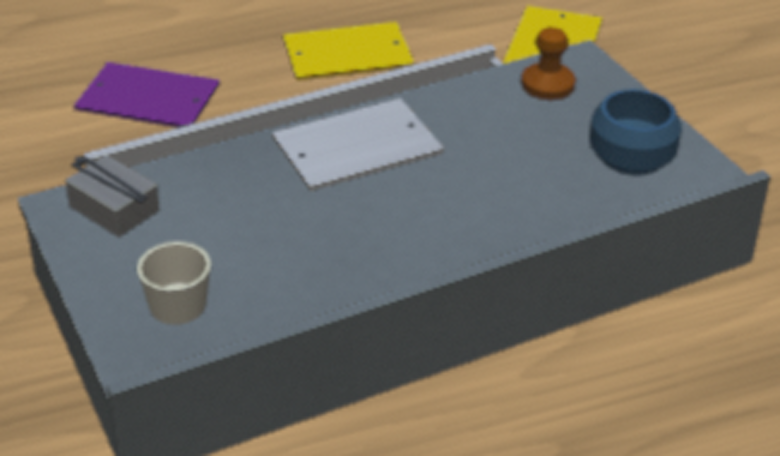

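```bash
cat > h.py <<'E'
import numpy as np
from plant import bot
def ray(d,p,z):
    V=np.array(d["view"]);R=V[:3,:3];t=V[:3,3];c=-R.T@t
    v=R.T@np.array([(p[0]-d["cx"])/d["fx"],(p[1]-d["cy"])/d["fy"],1]); return c+v*(z-c[2])/v[2]
def proj(d,P):
    V=np.array(d["view"]);q=V[:3,:3]@P+V[:3,3];return [d["fx"]*q[0]/q[2]+d["cx"],d["fy"]*q[1]/q[2]+d["cy"]]
E
python3 - <<'E'
from h import *
A=bot.get_image("side");B=bot.get_image("scene")
s=lambda x,y,z:ray(A,(235+x/3.2,165+y/3.2),z)
c=lambda x,y,z:ray(B,(185+x/2.4,195+y/2.4),z)
L1,L0=s(69,96,75),s(485,450,75);print("ledge side",L1,L0,np.linalg.norm(L1-L0))
M1,M0=c(592,43,75),c(22,202,75);print("ledge scene",M1,M0,np.linalg.norm(M1-M0))
for n,f,P in(("s",s,[(208,184),(298,154),(391,223),(298,257)]),("c",c,[(402,98),(442,148),(312,186),(274,132)])):
    P=[f(*p,81) for p in P]; print(n,np.round(P,1).tolist(),[round(np.linalg.norm(P[i]-P[i-1]),1) for i in range(4)])
r1,r0=s(40,170,56),s(322,445,56);print("rail",r1,r0,np.linalg.norm(r1-r0))
print("railscene", c(90,155,56), c(493,48,56))
print("seal",s(160,107,75),c(549,85,75)); print("block",s(478,345,103),c(113,185,103)); print("cruc",s(622,245,113),c(174,267,113));print("pot",s(278,45,99),c(635,130,99))
print([np.round(ray(A,p,6),0) for p in [(218,266),(218,222),(250,322)]])
E
```

```text
ledge side [538.19537677 340.16084205  75.        ] [ 594.26242887 -187.34219424   75.        ] 530.4742855498671
ledge scene [545.86536852 353.53504157  75.        ] [ 603.34544476 -179.00191797   75.        ] 535.6300705176197
s [[575.8, 143.9, 81.0], [654.4, 153.1, 81.0], [665.6, 35.1, 81.0], [588.8, 26.9, 81.0]] [np.float64(117.7), np.float64(79.1), np.float64(118.5), np.float64(77.2)]
c [[577.9, 153.5, 81.0], [656.4, 157.9, 81.0], [668.3, 41.5, 81.0], [588.4, 34.6, 81.0]] [np.float64(119.3), np.float64(78.6), np.float64(117.0), np.float64(80.2)]
rail [485.90461348 265.44184274  56.        ] [ 526.6536858  -122.53757754   56.        ] 390.11346741494816
railscene [ 534.20523276 -113.21209066   56.        ] [495.96180319 278.0173033   56.        ]
seal [596.97383577 285.80772974  75.        ] [594.79280412 285.74656954  75.        ]
block [ 622.4824357  -134.80695014  103.        ] [ 642.30917863 -111.10731522  103.        ]
cruc [752.93107885 -99.75084059 113.        ] [761.96177994 -91.37408184 113.        ]
pot [712.16406193 300.41095982  99.        ] [708.51882187 304.40297114  99.        ]
[array([377., 170.,   6.]), array([432., 370.,   6.]), array([382., -41.,   6.])]
```

```bash
python3 -m crank '[{"x":0,"y":0,"z":0,"twist":-0.136,"jaw":1},{"x":0,"y":0,"z":0,"twist":-0.136,"jaw":1},{"x":0,"y":0,"z":0,"twist":-0.136,"jaw":1},{"x":0,"y":0,"z":0,"twist":-0.136,"jaw":1},{"x":0,"y":0,"z":0,"twist":-0.136,"jaw":1}]' 30; python3 - <<'E'
from h import *
from scipy.spatial.transform import Rotation as T
s=bot.sense();R=T.from_quat(s["ee_rot"],scalar_first=True).as_matrix();print(np.round(R,3).tolist(),s["tcp_pos"],s["q"])
V=np.array(bot.get_image("wrist")["view"]);c=-V[:3,:3].T@V[:3,3];print("cam in tool",R.T@(c-s["tcp_pos"]))
E
```

```text
time: 0.67
tcp_pos: [260.1, 567.7, 230.1]
ee_rot: [-0.0, -0.062, 0.998, -0.001]
ft_force: [0.4, 0.0, 0.7]
gripper_width: 25.7
[[-0.992, -0.123, -0.001], [-0.123, 0.992, -0.002], [0.001, -0.002, -1.0]] [260.08253948 567.69033523 230.06750986] [-1.10632192  0.33699726 -0.13873553  1.4578131   0.04698832  1.35222861
  0.44654734]
cam in tool [  79.44273891   -0.43132813 -142.99086878]
```

```bash
python3 -m crank '[{"x":-0.025,"y":-0.0975,"z":0,"twist":0,"jaw":1},{"x":-0.025,"y":-0.0975,"z":0,"twist":0,"jaw":1},{"x":-0.025,"y":-0.0975,"z":0,"twist":0,"jaw":1},{"x":-0.025,"y":-0.0975,"z":0,"twist":0,"jaw":1},{"x":-0.025,"y":-0.0975,"z":0,"twist":0,"jaw":1},{"x":-0.025,"y":-0.0975,"z":0,"twist":0,"jaw":1},{"x":-0.025,"y":-0.0975,"z":0,"twist":0,"jaw":1},{"x":-0.025,"y":-0.0975,"z":0,"twist":0,"jaw":1},{"x":-0.025,"y":-0.0975,"z":0,"twist":0,"jaw":1},{"x":-0.025,"y":-0.0975,"z":0,"twist":0,"jaw":1}]'
```

```text
time: 1.55
tcp_pos: [405.7, 186.8, 227.0]
ee_rot: [-0.003, -0.059, 0.998, 0.001]
ft_force: [1.9, 0.9, 0.5]
gripper_width: 0.3
```

```bash
python3 -m crank '[{"x":-0.03,"y":-0.1,"z":0,"twist":0,"jaw":1},{"x":-0.03,"y":-0.1,"z":0,"twist":0,"jaw":1},{"x":-0.02,"y":-0.08,"z":0,"twist":0,"jaw":1},{"x":0,"y":0,"z":0,"twist":0,"jaw":1},{"x":0,"y":0,"z":0,"twist":0,"jaw":1}]'; python3 - <<'E'
from h import *
import cv2
for n in("wrist","side"):
    d=bot.get_image(n); cv2.imwrite(f"pics/{n}1.png",d["pixels"][:,:,::-1])
E
```

```text
time: 1.97
tcp_pos: [451.9, 67.9, 227.7]
ee_rot: [-0.001, -0.045, 0.999, 0.002]
ft_force: [-0.1, 1.0, 0.8]
gripper_width: 0.1
```

View pics/wrist1.png

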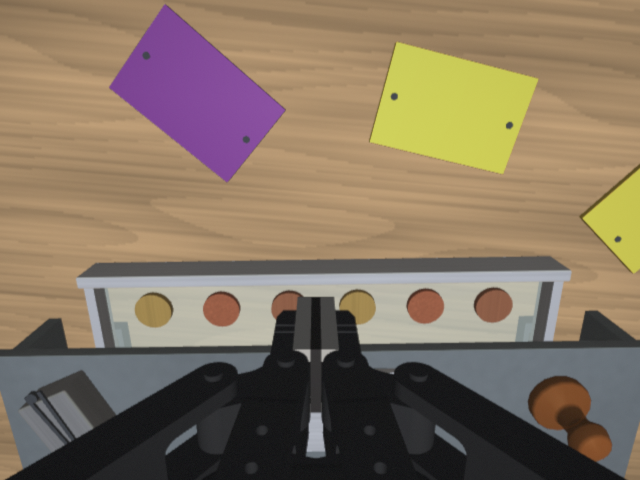

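The wrist view shows the rail's outer top edge running from about (79,279) to (570,271). The ledge's front edge runs from (0,352) to (640,343).

```bash
python3 - <<'E'
from h import *
import cv2
d=bot.get_image("wrist");g=cv2.cvtColor(d["pixels"],cv2.COLOR_RGB2GRAY).astype(float)
def edge(cols,lo,hi,sign,z):
    P=[]
    for u in cols:
        col=cv2.GaussianBlur(g,(3,3),0)[lo:hi,u];D=np.diff(col)*sign;P.append(ray(d,(u,lo+np.argmax(D)+1),z))
    P=np.array(P);m=np.polyfit(P[:,1],P[:,0],1);r=P[:,0]-np.polyval(m,P[:,1]);k=abs(r)<2;m=np.polyfit(P[k,1],P[k,0],1);return P,m
P,m=edge(list(range(95,260,8))+list(range(370,560,8)),262,290,1,56);print("rail: yaw",-np.arctan(m[0]),"x at y=75",np.polyval(m,75),P[0],P[-1])
Q,n=edge(list(range(10,260,8))+list(range(400,570,8)),338,362,-1,75);print("ledge",-np.arctan(n[0]),np.polyval(n,75),Q[0],Q[-1])
print("rail ends",ray(d,(79,279),56),ray(d,(570,271),56))
print(bot.sense()["tcp_pos"],bot.sense()["ft_force"])
E
```

```text
rail: yaw 0.10515490191651133 x at y=75 508.73481484972376 [ 527.6741995  -102.07346362   56.        ] [488.48362863 264.90564712  56.        ]
ledge 0.10477956221628755 562.3453702921337 [ 587.0797217  -164.05434581   75.        ] [540.70145124 280.16171995  75.        ]
rail ends [ 530.63094321 -115.01159965   56.        ] [487.29790767 277.72584677  56.        ]
[451.39948212  69.91708338 227.64401739] [0.3673435  0.52719084 0.11192489]
```

```bash
python3 -c "
import cv2;a=cv2.imread('pics/wrist1.png')[240:360];cv2.imwrite('pics/w1c.png',cv2.resize(a[:,:320],None,fx=2.5,fy=2.5))"
```

```text
(no output)
```

View pics/w1c.png

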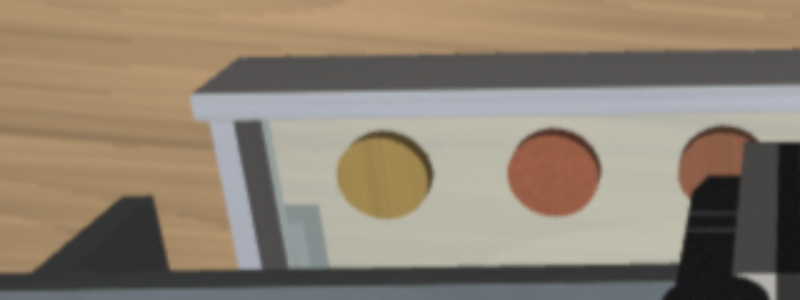

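```bash
python3 -m crank '[{"x":0,"y":0.0125,"z":0.095,"twist":-0.02,"jaw":1},{"x":0,"y":0,"z":0.095,"twist":0,"jaw":1},{"x":0,"y":0,"z":0.095,"twist":0,"jaw":1},{"x":0,"y":0,"z":0.095,"twist":0,"jaw":1},{"x":0,"y":0,"z":0.095,"twist":0,"jaw":1},{"x":0,"y":0,"z":0,"twist":0,"jaw":1},{"x":0,"y":0,"z":0,"twist":0,"jaw":1}]'; python3 - <<'E'
from h import *
import cv2
d=bot.get_image("side"); cv2.imwrite("pics/side2.png",d["pixels"][:,:,::-1])
E
```

```text
time: 2.7
tcp_pos: [450.9, 87.3, 33.9]
ee_rot: [0.002, -0.062, 0.998, 0.004]
ft_force: [0.7, 0.5, 0.6]
gripper_width: 0.3
```

View pics/side2.png

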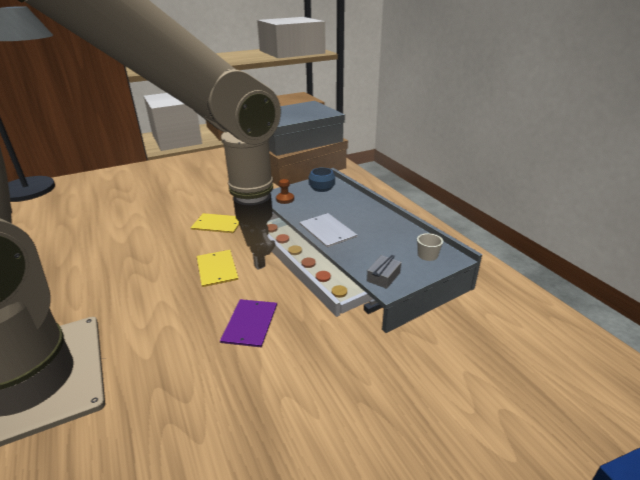

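```bash
python3 -m crank '[{"x":-0.03,"y":-0.02,"z":0,"twist":0.024,"jaw":1},{"x":-0.03,"y":0,"z":0,"twist":0,"jaw":1},{"x":-0.02,"y":0,"z":0,"twist":0,"jaw":1},{"x":-0.02,"y":0,"z":0,"twist":0,"jaw":1},{"x":-0.02,"y":0,"z":0,"twist":0,"jaw":1}]'
```

```text
time: 3.17
tcp_pos: [504.1, 89.0, 44.4]
ee_rot: [0.006, -0.054, 0.998, 0.007]
ft_force: [-3.4, -0.6, -2.2]
gripper_width: 0.1
```

```bash
python3 -m crank '[{"x":-0.012,"y":-0.004,"z":0.008,"twist":0,"jaw":1},{"x":-0.012,"y":-0.004,"z":0.008,"twist":0,"jaw":1},{"x":-0.012,"y":-0.004,"z":0.006,"twist":0,"jaw":1},{"x":-0.012,"y":0,"z":0.004,"twist":0,"jaw":1}]';python3 -m crank '[{"x":-0.012,"y":0,"z":0.004,"twist":0,"jaw":1},{"x":-0.012,"y":0,"z":0.004,"twist":0,"jaw":1},{"x":-0.012,"y":0,"z":0.004,"twist":0,"jaw":1}]'
```

```text
time: 3.5
tcp_pos: [526.6, 87.6, 35.9]
ee_rot: [0.007, -0.055, 0.998, 0.008]
ft_force: [-3.0, -0.5, 2.4]
gripper_width: 0.1
time: 3.75
tcp_pos: [541.9, 88.9, 30.3]
ee_rot: [0.007, -0.055, 0.998, 0.007]
ft_force: [-2.1, -0.2, 2.3]
gripper_width: -0.1
```

```bash
python3 -m crank '[{"x":-0.008,"y":0,"z":-0.005,"twist":0,"jaw":1},{"x":-0.006,"y":0,"z":-0.003,"twist":0,"jaw":1}]';python3 -m crank '[{"x":-0.006,"y":0,"z":0,"twist":0,"jaw":1},{"x":-0.006,"y":0,"z":0,"twist":0,"jaw":1}]'
```

```text
time: 3.92
tcp_pos: [543.6, 89.0, 30.7]
ee_rot: [0.001, -0.055, 0.998, 0.007]
ft_force: [-16.9, -0.7, 11.7]
gripper_width: 0.2
time: 4.08
tcp_pos: [543.4, 88.9, 29.4]
ee_rot: [-0.005, -0.055, 0.998, 0.006]
ft_force: [-16.0, -2.2, 12.1]
gripper_width: 0.2
```

The tray is against its stop: the force is a steady 16 N with no further travel. Backing off and rising for a look.

```bash
python3 -m crank '[{"x":0.03,"y":0,"z":0,"twist":0,"jaw":1},{"x":0.06,"y":0,"z":0,"twist":0,"jaw":1},{"x":0.06,"y":0,"z":-0.02,"twist":0,"jaw":1},{"x":0.03,"y":0,"z":-0.1,"twist":0,"jaw":1},{"x":0,"y":0,"z":-0.1,"twist":0,"jaw":1},{"x":0,"y":0,"z":-0.1,"twist":0,"jaw":1},{"x":0,"y":0,"z":-0.1,"twist":0,"jaw":1},{"x":0,"y":0,"z":-0.09,"twist":0,"jaw":0.3},{"x":0,"y":0,"z":0,"twist":0,"jaw":0.3},{"x":0,"y":0,"z":0,"twist":0,"jaw":0.3}]'; python3 - <<'E'
from h import *
import cv2
for n in("wrist","side"):
    d=bot.get_image(n); cv2.imwrite(f"pics/{n}3.png",d["pixels"][:,:,::-1])
E
```

```text
time: 4.92
tcp_pos: [473.2, 77.9, 243.9]
ee_rot: [-0.003, -0.054, 0.999, 0.006]
ft_force: [-0.8, 0.4, -0.7]
gripper_width: 29.8
```

View pics/wrist3.png

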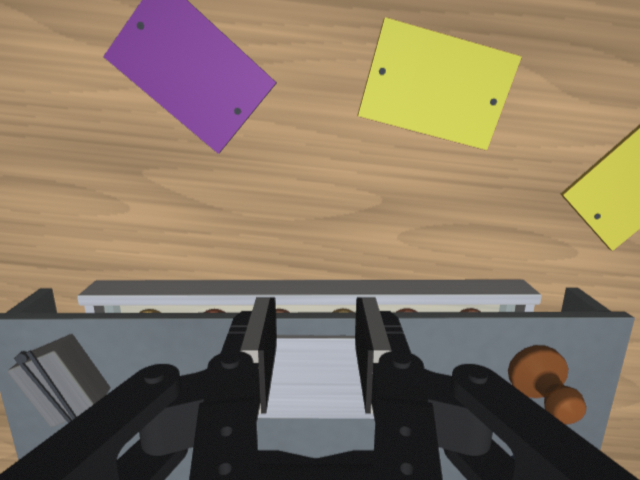

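View pics/side3.png

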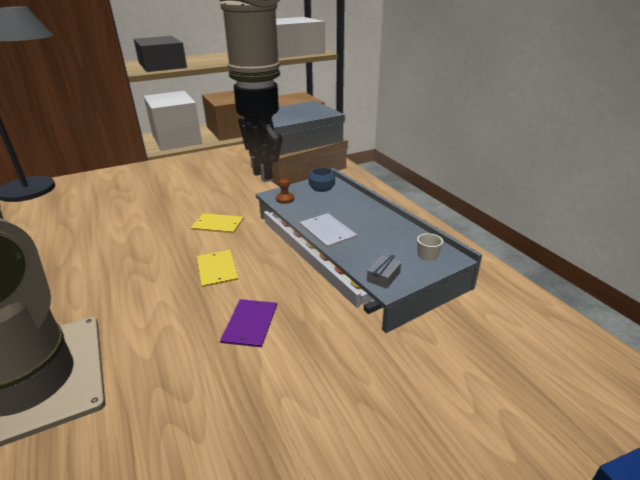

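```bash
python3 - <<'E'
from h import *
import cv2
d=bot.get_image("wrist");g=cv2.cvtColor(d["pixels"],cv2.COLOR_RGB2GRAY).astype(int)
for u in(130,180,230,440,500): print(u,g[276:330,u].tolist())
E
```

```text
130 [153, 152, 150, 147, 135, 104, 85, 83, 84, 85, 84, 85, 85, 85, 84, 85, 85, 85, 84, 91, 137, 177, 181, 181, 179, 180, 183, 184, 181, 178, 179, 181, 183, 184, 184, 184, 182, 159, 106, 61, 55, 56, 59, 65, 92, 113, 116, 116, 116, 116, 116, 117, 116, 116]
180 [151, 152, 153, 153, 142, 109, 87, 85, 85, 86, 84, 86, 86, 86, 86, 87, 87, 86, 87, 96, 144, 181, 182, 180, 179, 182, 185, 186, 184, 180, 180, 184, 188, 188, 188, 186, 182, 152, 87, 56, 54, 56, 57, 68, 92, 110, 112, 112, 112, 111, 111, 113, 113, 112]
230 [159, 160, 160, 157, 140, 109, 87, 83, 84, 84, 85, 86, 85, 85, 85, 86, 85, 85, 87, 101, 146, 178, 178, 177, 177, 181, 184, 184, 183, 178, 182, 191, 193, 192, 192, 194, 191, 159, 89, 58, 56, 56, 58, 78, 101, 110, 107, 104, 97, 85, 75, 53, 36, 27]
440 [156, 158, 154, 150, 131, 96, 85, 85, 86, 86, 86, 86, 85, 85, 86, 86, 86, 84, 89, 117, 159, 181, 183, 181, 182, 184, 184, 183, 181, 181, 182, 190, 191, 190, 189, 187, 173, 129, 69, 57, 59, 58, 65, 94, 119, 120, 120, 120, 120, 120, 119, 119, 120, 119]
500 [151, 151, 149, 149, 129, 91, 85, 84, 85, 86, 86, 85, 85, 85, 86, 86, 85, 85, 89, 127, 168, 181, 180, 179, 181, 184, 184, 183, 182, 174, 163, 157, 153, 152, 149, 144, 129, 91, 62, 57, 58, 59, 65, 96, 120, 120, 121, 120, 121, 120, 120, 120, 119, 120]
```

```bash
python3 -c "
import cv2;a=cv2.imread('pics/wrist3.png')[265:450,230:540];cv2.imwrite('pics/w3c.png',cv2.resize(a,None,fx=2.5,fy=2.5,interpolation=cv2.INTER_CUBIC))"
```

```text
(no output)
```

View pics/w3c.png

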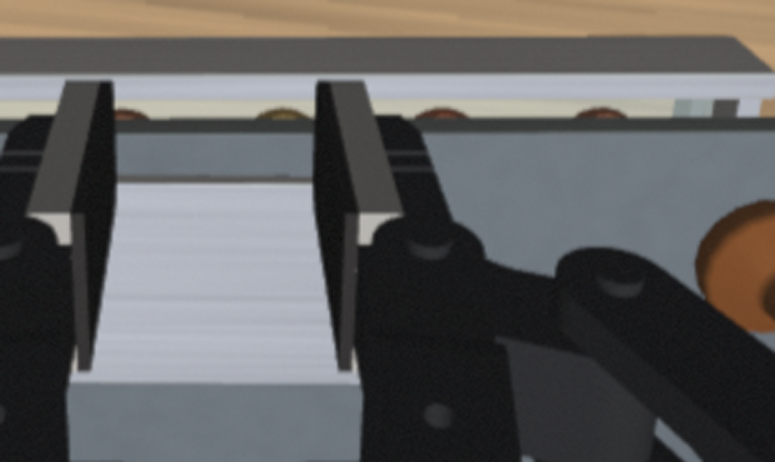

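```bash
python3 - <<'E'
from h import *
import cv2
d=bot.get_image("wrist");g=cv2.GaussianBlur(cv2.cvtColor(d["pixels"],cv2.COLOR_RGB2GRAY),(3,3),0).astype(float)
def line(cols,lo,hi,s,z):
    P=[]
    for u in cols:
        D=np.diff(g[lo:hi,u])*s;i=int(np.argmax(D));w=D[max(i-2,0):i+3].clip(0);P.append(ray(d,(u,lo+0.5+(w*np.arange(max(i-2,0),max(i-2,0)+len(w))).sum()/w.sum()),z))
    P=np.array(P);m=np.polyfit(P[:,1],P[:,0],1);r=abs(P[:,0]-np.polyval(m,P[:,1]));k=r<1.5;m=np.polyfit(P[k,1],P[k,0],1);return m,k.sum(),len(k)
far=list(range(130,215,5))+list(range(430,500,5));mid=list(range(290,345,5))
for n,a in dict(rail=(far,287,303,1,56),ledge_bot=(far,307,318,-1,63),ledge_top=(far,316,325,1,75),ledge_topmid=(mid,316,325,1,75),pf=(mid,333,345,1,81),pb=(range(275,360,5),410,425,-1,81)).items():
    m,k,N=line(*a);print(n,"yaw %.4f x@y=90 %.1f"%(-np.arctan(m[0]),np.polyval(m,90)),k,N)
print(ray(d,(230+70/2.5,418),81))
for s in ("pads",):print(bot.sense()["tcp_pos"],[proj(d,bot.sense()["tcp_pos"]+np.array([0,y,0])) for y in(-15,15)])
E
```

```text
rail yaw 0.1051 x@y=90 554.8 31 31
ledge_bot yaw 0.1047 x@y=90 567.6 24 31
ledge_top yaw 0.1054 x@y=90 566.9 31 31
ledge_topmid yaw 0.1055 x@y=90 566.8 11 11
pf yaw 0.0813 x@y=90 582.3 11 11
pb yaw 0.0903 x@y=90 662.7 17 17
[662.81038291  49.29064729  81.        ]
[471.80628129  77.55553784 240.97641091] [[np.float64(277.10201043656576), np.float64(310.11384893410036)], [np.float64(355.74931716456865), np.float64(317.392589515128)]]
```

The tray rail stands 12.0 mm in front of the ledge edge, so it is home. The plate's front is about 15 mm behind the edge and about 0.02 rad off square. I'll push it with two spread fingertips from behind, starting by moving over the free ledge behind the plate.

```bash
python3 -m crank '[{"x":-0.09,"y":0,"z":0,"twist":0,"jaw":-0.4},{"x":-0.09,"y":0,"z":0,"twist":0,"jaw":-0.4},{"x":-0.09,"y":0,"z":0,"twist":0,"jaw":-0.4},{"x":-0.09,"y":0,"z":0,"twist":0,"jaw":-0.4},{"x":-0.09,"y":0,"z":0,"twist":0,"jaw":-0.4},{"x":-0.09,"y":0,"z":0,"twist":0,"jaw":-0.4},{"x":0,"y":0,"z":0,"twist":0,"jaw":-0.4},{"x":0,"y":0,"z":0,"twist":0,"jaw":-0.4}]'
```

```text
time: 5.78
tcp_pos: [690.0, 101.9, 218.1]
ee_rot: [-0.018, -0.056, 0.998, 0.002]
ft_force: [-0.5, 0.4, 0.2]
gripper_width: 59.6
```

```bash
python3 -m crank '[{"x":-0.006,"y":0,"z":0.095,"twist":0,"jaw":-0.4},{"x":-0.006,"y":0,"z":0.095,"twist":0,"jaw":-0.4},{"x":0,"y":0,"z":0.08,"twist":0,"jaw":-0.4},{"x":0,"y":0,"z":0,"twist":0,"jaw":-0.4},{"x":0,"y":0,"z":0,"twist":0,"jaw":-0.4}]'; python3 - <<'E'
from h import *
import cv2
print(bot.sense()["tcp_pos"],bot.sense()["ee_rot"],bot.sense()["ft_force"])
for n in("wrist","side"):
    d=bot.get_image(n);a=d["pixels"][:,:,::-1]
    if n=="side":a=cv2.resize(a[140:325,220:485],None,fx=3,fy=3,interpolation=cv2.INTER_CUBIC)
    cv2.imwrite(f"pics/{n}4.png",a)
E
```

```text
time: 6.2
tcp_pos: [687.4, 101.7, 103.3]
ee_rot: [-0.02, -0.055, 0.998, 0.002]
ft_force: [0.7, -0.2, 0.7]
gripper_width: 59.9
[687.40562984 101.66605851 103.31174037] [-0.0203288  -0.05539319  0.99825613  0.00173979] [ 0.68633169 -0.18361439  0.73999832]
```

View pics/wrist4.png

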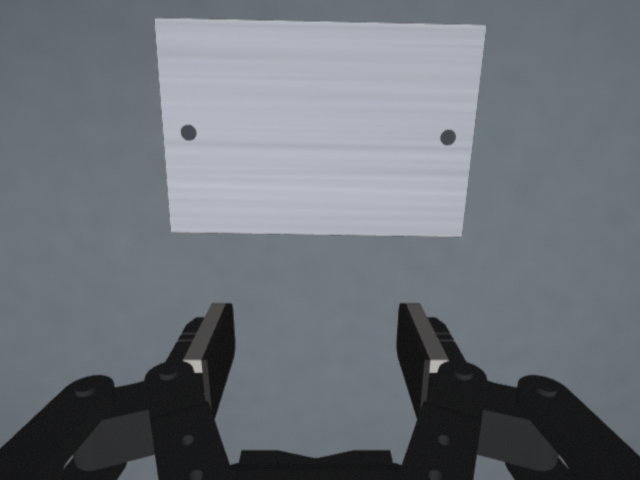

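View pics/side4.png

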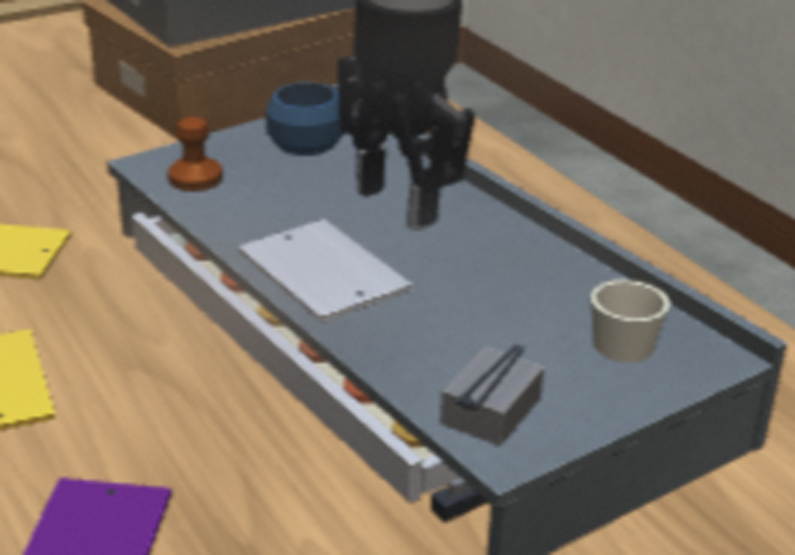

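The plate's corners in the wrist view are (155,18), (485,26), (462,237) and (171,232). The fingers are centred behind it at column 316.

```bash
python3 - <<'E'
from h import *
d=bot.get_image("wrist")
P=[ray(d,p,81) for p in[(155,18),(485,26),(462,237),(171,232)]]
print(np.round(P,1).tolist(),[round(np.linalg.norm(P[i]-P[i-1]),1) for i in range(4)])
v=P[1]-P[0];w=P[2]-P[3];print(np.arctan2(-v[0],v[1]),np.arctan2(-w[0],w[1]),sum(P)/4)
E
```

```text
[[588.5, 32.1, 81.0], [577.8, 151.5, 81.0], [657.6, 159.6, 81.0], [668.6, 39.3, 81.0]] [np.float64(80.4), np.float64(119.9), np.float64(80.2), np.float64(120.8)]
0.0896206664509639 0.09115462974537956 [623.10736455  95.60969771  81.        ]
```

```bash
python3 -m crank '[{"x":0,"y":0.002,"z":0.04,"twist":0,"jaw":-0.4},{"x":0,"y":0,"z":0.015,"twist":0,"jaw":-0.4},{"x":0,"y":0,"z":0,"twist":0,"jaw":-0.4}]'; python3 -m crank '[{"x":0,"y":0,"z":0.005,"twist":0,"jaw":-0.4},{"x":0,"y":0,"z":0,"twist":0,"jaw":-0.4}]'
```

```text
time: 6.6
tcp_pos: [691.6, 103.4, 90.8]
ee_rot: [-0.013, -0.056, 0.998, 0.003]
ft_force: [0.3, -0.7, 0.0]
gripper_width: 60.0
time: 6.77
tcp_pos: [692.8, 103.5, 91.7]
ee_rot: [-0.011, -0.056, 0.998, 0.003]
ft_force: [0.5, -0.1, -0.2]
gripper_width: 60.0
```

```bash
python3 -m crank '[{"x":0,"y":0,"z":0.015,"twist":0,"jaw":-0.4},{"x":0,"y":0,"z":0.01,"twist":0,"jaw":-0.4}]'; python3 -m crank '[{"x":0,"y":0,"z":0.008,"twist":0,"jaw":-0.4}]'
```

```text
time: 6.93
tcp_pos: [694.0, 103.6, 84.0]
ee_rot: [-0.009, -0.056, 0.998, 0.004]
ft_force: [0.1, -0.4, -0.7]
gripper_width: 59.9
time: 7.02
tcp_pos: [694.1, 103.6, 80.7]
ee_rot: [-0.009, -0.056, 0.998, 0.004]
ft_force: [0.3, -0.9, 0.3]
gripper_width: 59.7
```

```bash
python3 -m crank '[{"x":0,"y":0,"z":0.007,"twist":0,"jaw":-0.4}]'; python3 -m crank '[{"x":0,"y":0,"z":0.006,"twist":0,"jaw":-0.4}]'; python3 - <<'E'
from h import *
import cv2
a=bot.get_image("side")["pixels"][:,:,::-1]
cv2.imwrite("pics/side5.png",cv2.resize(a[170:270,300:430],None,fx=6,fy=6,interpolation=cv2.INTER_CUBIC))
E
```

```text
time: 7.1
tcp_pos: [694.0, 103.6, 77.5]
ee_rot: [-0.009, -0.056, 0.998, 0.004]
ft_force: [-0.9, 0.3, -0.5]
gripper_width: 60.0
time: 7.18
tcp_pos: [693.8, 103.6, 74.6]
ee_rot: [-0.009, -0.056, 0.998, 0.004]
ft_force: [-0.6, -0.5, -0.0]
gripper_width: 59.7
```

View pics/side5.png

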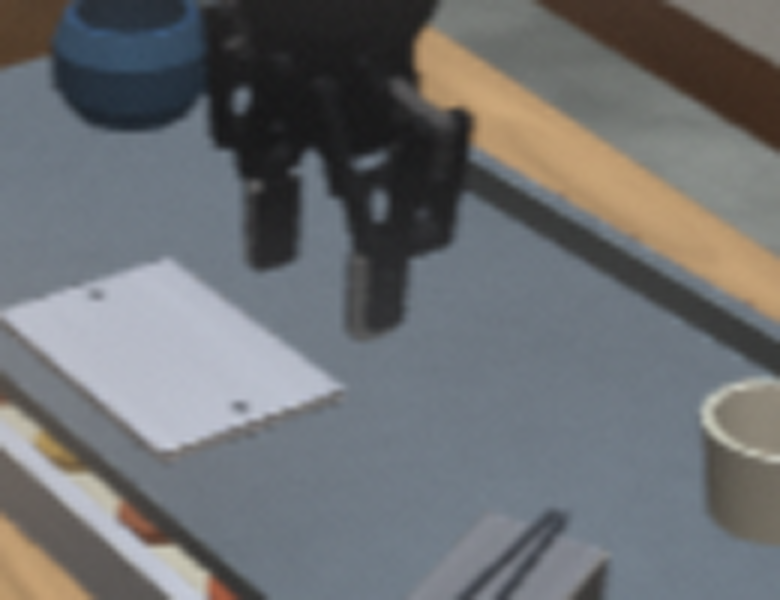

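```bash
python3 -m crank '[{"x":0,"y":0,"z":0.005,"twist":0,"jaw":-0.4}]'; python3 -m crank '[{"x":0,"y":0,"z":0.005,"twist":0,"jaw":-0.4}]'
```

```text
time: 7.32
tcp_pos: [693.6, 103.6, 71.9]
ee_rot: [-0.01, -0.056, 0.998, 0.004]
ft_force: [0.1, 0.1, 0.2]
gripper_width: 59.6
time: 7.4
tcp_pos: [693.6, 103.5, 70.2]
ee_rot: [-0.01, -0.055, 0.998, 0.004]
ft_force: [-10.7, 0.7, 21.2]
gripper_width: 59.7
```

```bash
python3 -m crank '[{"x":0,"y":0,"z":0.005,"twist":0,"jaw":-0.4}]'
```

```text
time: 7.48
tcp_pos: [693.6, 103.5, 70.2]
ee_rot: [-0.01, -0.055, 0.998, 0.004]
ft_force: [-13.4, -0.1, 27.3]
gripper_width: 59.9
```

```bash
python3 -m crank '[{"x":0,"y":0,"z":-0.006,"twist":0,"jaw":-0.4}]';  python3 -m crank '[{"x":0.01,"y":0,"z":0,"twist":0,"jaw":-0.4}]'; python3 -m crank '[{"x":0.01,"y":0,"z":0,"twist":0,"jaw":-0.4}]'
```

```text
time: 7.57
tcp_pos: [693.5, 103.6, 73.0]
ee_rot: [-0.01, -0.055, 0.998, 0.004]
ft_force: [0.1, -0.1, -0.7]
gripper_width: 59.7
time: 7.65
tcp_pos: [690.2, 103.2, 73.9]
ee_rot: [-0.009, -0.055, 0.998, 0.004]
ft_force: [0.2, -0.2, 0.3]
gripper_width: 59.7
time: 7.73
tcp_pos: [686.0, 102.7, 73.8]
ee_rot: [-0.009, -0.055, 0.998, 0.004]
ft_force: [0.4, 0.5, 0.6]
gripper_width: 60.0
```

```bash
python3 -m crank '[{"x":0.01,"y":0,"z":0.004,"twist":0,"jaw":-0.4},{"x":0.008,"y":0,"z":0.001,"twist":0,"jaw":-0.4}]'; python3 -m crank '[{"x":0.006,"y":0,"z":0,"twist":0,"jaw":-0.4}]'; python3 -m crank '[{"x":0.006,"y":0,"z":0,"twist":0,"jaw":-0.4}]'
```

```text
time: 7.9
tcp_pos: [677.7, 101.7, 71.3]
ee_rot: [-0.009, -0.055, 0.998, 0.004]
ft_force: [-0.1, 0.1, -0.1]
gripper_width: 59.9
time: 7.98
tcp_pos: [674.6, 101.4, 70.9]
ee_rot: [-0.009, -0.055, 0.998, 0.004]
ft_force: [0.1, 1.1, -0.7]
gripper_width: 59.6
time: 8.07
tcp_pos: [671.7, 101.1, 70.7]
ee_rot: [-0.01, -0.055, 0.998, 0.004]
ft_force: [1.9, -0.2, 0.3]
gripper_width: 59.6
```

```bash
python3 -m crank '[{"x":0.006,"y":0,"z":-0.004,"twist":0.006,"jaw":-0.4}]'; python3 -m crank '[{"x":0.008,"y":0,"z":0,"twist":0,"jaw":-0.4},{"x":0.008,"y":0,"z":0,"twist":0,"jaw":-0.4}]'; python3 -m crank '[{"x":0.008,"y":0,"z":0,"twist":0,"jaw":-0.4},{"x":0.008,"y":0,"z":0,"twist":0,"jaw":-0.4}]'
```

```text
time: 8.15
tcp_pos: [668.8, 100.8, 71.9]
ee_rot: [-0.01, -0.053, 0.999, 0.004]
ft_force: [1.6, 1.0, -1.0]
gripper_width: 59.7
time: 8.32
tcp_pos: [662.4, 100.1, 72.4]
ee_rot: [-0.009, -0.053, 0.999, 0.004]
ft_force: [-0.2, -0.3, -0.9]
gripper_width: 59.9
time: 8.48
tcp_pos: [655.4, 99.4, 72.6]
ee_rot: [-0.009, -0.053, 0.999, 0.004]
ft_force: [-0.6, 0.2, -0.6]
gripper_width: 60.0
```

```bash
python3 - <<'E'
from h import *
import cv2
d=bot.get_image("wrist");cv2.imwrite("pics/wrist6.png",d["pixels"][:,:,::-1])
E
```

```text
(no output)
```

View pics/wrist6.png

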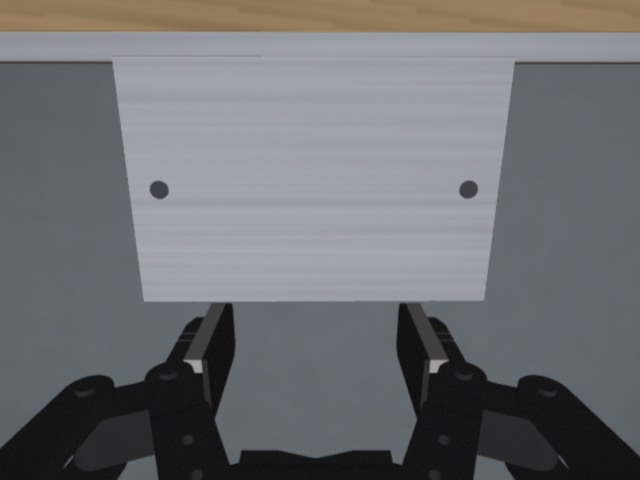

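The plate is sliding squarely. Its corners are now (113,57), (515,58), (484,301) and (144,301), and the ledge edge is at about row 63.

```bash
python3 - <<'E'
from h import *
d=bot.get_image("wrist")
P=[ray(d,p,81) for p in[(113,57),(515,58),(484,301),(144,301)]]
L=[ray(d,p,75) for p in[(30,63),(600,63)]]
x=np.array([np.cos(.1053),np.sin(.1053),0])
e=np.array([566.9,90,75])
v=P[1]-P[0];w=P[2]-P[3];l=L[1]-L[0]
print(np.round(P,1).tolist(),[np.arctan2(-a[0],a[1]) for a in(v,w,l)],[np.round((p-e)@x,1) for p in P+L],"tcp d",(bot.sense()["tcp_pos"]-e)@x)
E
```

```text
[[571.9, 29.7, 81.0], [559.6, 148.5, 81.0], [638.8, 156.9, 81.0], [650.9, 37.8, 81.0]] [np.float64(0.10361068649656006), np.float64(0.10123325538285348), np.float64(0.10582860652758021)] [np.float64(-1.3), np.float64(-1.1), np.float64(78.5), np.float64(78.0), np.float64(-0.2), np.float64(-0.3)] tcp d 88.75384557312418
```

```bash
python3 -m crank '[{"x":0.008,"y":0,"z":0,"twist":0,"jaw":-0.4},{"x":0.008,"y":0,"z":0,"twist":0,"jaw":-0.4},{"x":0.008,"y":0,"z":0,"twist":0,"jaw":-0.4}]'; python3 -m crank '[{"x":0.008,"y":0,"z":0,"twist":0,"jaw":-0.4},{"x":0.008,"y":0,"z":0,"twist":0,"jaw":-0.4},{"x":0.006,"y":0,"z":0,"twist":0,"jaw":-0.4}]'
```

```text
time: 8.83
tcp_pos: [645.4, 98.3, 72.8]
ee_rot: [-0.009, -0.053, 0.999, 0.004]
ft_force: [0.4, -0.3, -1.2]
gripper_width: 60.0
time: 9.08
tcp_pos: [635.6, 97.2, 73.0]
ee_rot: [-0.009, -0.053, 0.999, 0.004]
ft_force: [1.5, 0.3, -0.3]
gripper_width: 60.0
```

```bash
python3 -m crank '[{"x":0.006,"y":0,"z":0,"twist":0,"jaw":-0.4},{"x":0.004,"y":0,"z":0,"twist":0,"jaw":-0.4}]'; python3 - <<'E'
from h import *
import cv2
e=np.array([566.9,90,75]);x=np.array([np.cos(.1053),np.sin(.1053),0])
d=bot.get_image("wrist");cv2.imwrite("pics/wrist7.png",d["pixels"][:,:,::-1]);print((bot.sense()["tcp_pos"]-e)@x)
E
```

```text
time: 9.25
tcp_pos: [631.0, 96.8, 73.2]
ee_rot: [-0.009, -0.053, 0.999, 0.004]
ft_force: [0.8, -0.5, 0.0]
gripper_width: 59.7
64.27943365643974
```

View pics/wrist7.png

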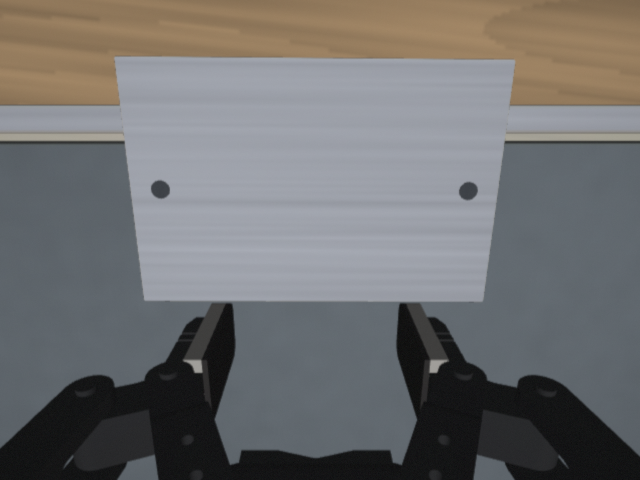

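```bash
python3 - <<'E'
from h import *
d=bot.get_image("wrist")
P=[ray(d,p,81) for p in[(116,57),(515,60),(483,301),(145,300)]]
L=[ray(d,p,75) for p in[(30,143),(600,143)]]
x=np.array([np.cos(.1053),np.sin(.1053),0])
e=np.array([566.9,90,75])
v=P[1]-P[0];w=P[2]-P[3];l=L[1]-L[0]
print([np.arctan2(-a[0],a[1]) for a in(v,w,l)],[np.round((p-e)@x,1) for p in P+L],"tcp d",(bot.sense()["tcp_pos"]-e)@x,bot.sense()["ft_force"])
E
```

```text
[np.float64(0.0989382999728449), np.float64(0.09796623354692922), np.float64(0.10445257123100972)] [np.float64(-25.6), np.float64(-24.8), np.float64(54.6), np.float64(53.8), np.float64(0.0), np.float64(0.2)] tcp d 64.44691696352028 [-0.38767862  0.46293877 -0.27122485]
```

```bash
python3 -m crank '[{"x":0.004,"y":0,"z":0,"twist":-0.004,"jaw":-0.4}]'
```

```text
time: 9.43
tcp_pos: [629.6, 96.7, 73.3]
ee_rot: [-0.009, -0.054, 0.998, 0.004]
ft_force: [0.9, 0.1, 0.9]
gripper_width: 59.9
```

```bash
python3 -m crank '[{"x":-0.02,"y":0,"z":0,"twist":0,"jaw":-0.4},{"x":-0.04,"y":0,"z":0,"twist":0,"jaw":-0.4},{"x":-0.04,"y":0,"z":-0.02,"twist":0,"jaw":-0.4},{"x":0,"y":0,"z":-0.08,"twist":0,"jaw":-0.4},{"x":0,"y":0,"z":-0.08,"twist":0,"jaw":-0.4},{"x":0,"y":0,"z":0,"twist":0,"jaw":-0.4},{"x":0,"y":0,"z":0,"twist":0,"jaw":-0.4}]';  python3 - <<'E'
from h import *
import cv2
for n in("wrist","side","scene"):
    d=bot.get_image(n);cv2.imwrite(f"pics/{n}8.png",d["pixels"][:,:,::-1])
E
```

```text
time: 10.02
tcp_pos: [673.5, 101.0, 144.6]
ee_rot: [-0.012, -0.055, 0.998, 0.003]
ft_force: [0.3, -0.1, -1.7]
gripper_width: 60.0
```

View pics/wrist8.png

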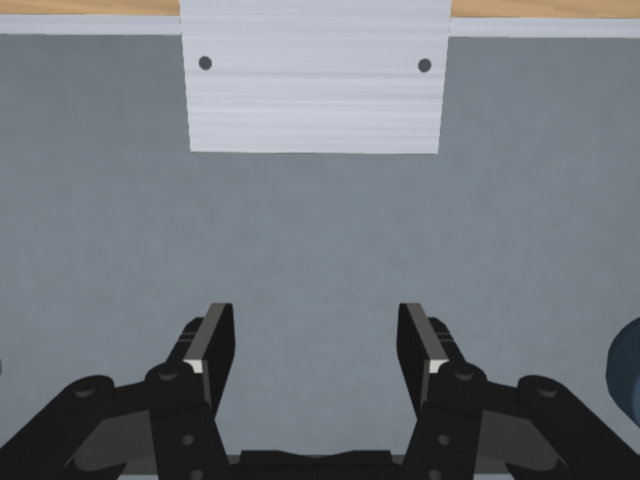

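View pics/side8.png

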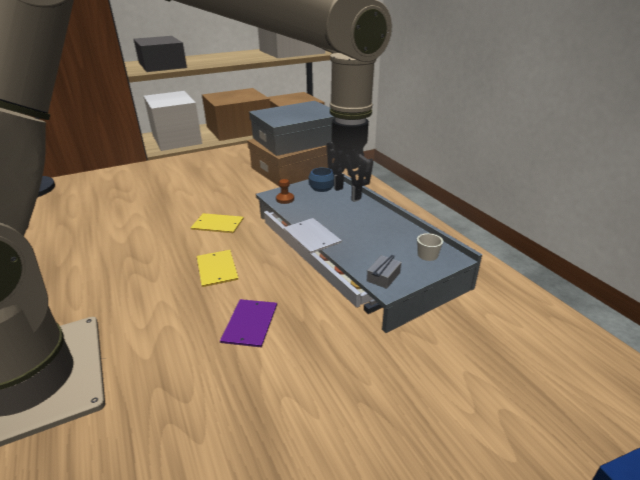

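View pics/scene8.png

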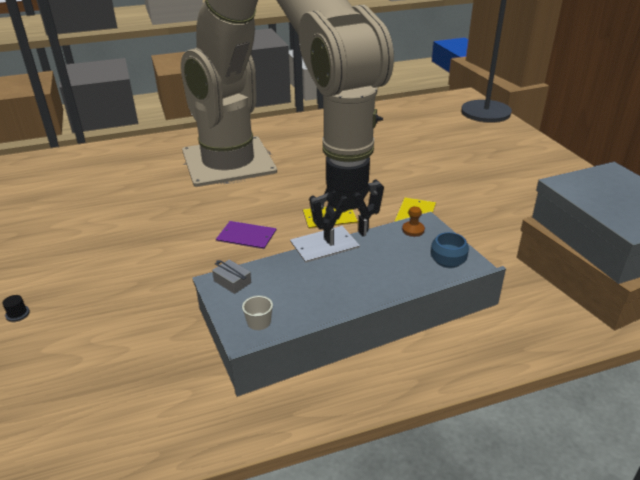

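The plate overhangs and the bystanders are at the same pixels as before (seal, pot, block, crucible). I'll retreat up and back for a last measurement.

```bash
python3 -m crank '[{"x":0,"y":0,"z":-0.1,"twist":0,"jaw":-0.4},{"x":0,"y":0,"z":-0.1,"twist":0,"jaw":-0.4},{"x":0.02,"y":0,"z":-0.08,"twist":0,"jaw":-0.4},{"x":0.06,"y":0,"z":0,"twist":0,"jaw":-0.4},{"x":0.06,"y":0,"z":0,"twist":0,"jaw":-0.4},{"x":0.05,"y":0,"z":0,"twist":0,"jaw":-0.4},{"x":0,"y":0,"z":0,"twist":0,"jaw":-0.4},{"x":0,"y":0,"z":0,"twist":0,"jaw":-0.4}]';  python3 - <<'E'
from h import *
import cv2
d=bot.get_image("wrist");cv2.imwrite("pics/wrist9.png",d["pixels"][:,:,::-1])
E
```

```text
time: 10.83
tcp_pos: [594.1, 91.7, 252.9]
ee_rot: [-0.02, -0.055, 0.998, 0.002]
ft_force: [-0.2, 0.2, 0.1]
gripper_width: 59.7
```

View pics/wrist9.png

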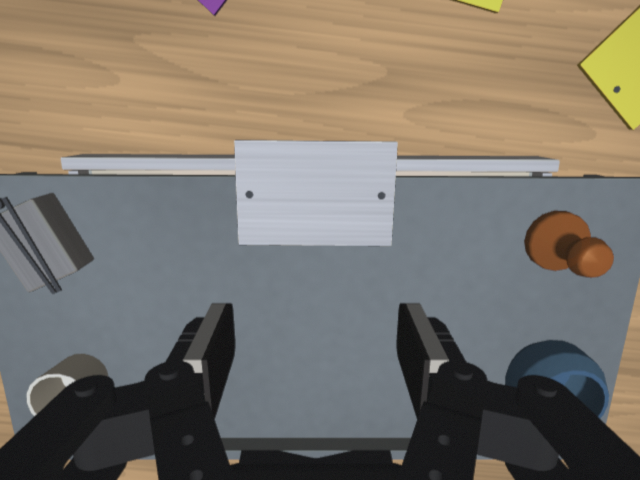

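```bash
python3 - <<'E'
from h import *
import cv2
d=bot.get_image("wrist");g=cv2.GaussianBlur(cv2.cvtColor(d["pixels"],cv2.COLOR_RGB2GRAY),(3,3),0).astype(float)
def line(cols,lo,hi,s,z):
    P=[]
    for u in cols:
        D=np.diff(g[lo:hi,u])*s;i=int(np.argmax(D));a=max(i-2,0);w=D[a:i+3].clip(0);P.append(ray(d,(u,lo+.5+(w*np.arange(a,a+len(w))).sum()/w.sum()),z))
    P=np.array(P);m=np.polyfit(P[:,1],P[:,0],1);r=abs(P[:,0]-np.polyval(m,P[:,1]));k=r<1.5;return np.polyfit(P[k,1],P[k,0],1),k.sum()
far=list(range(110,225,5))+list(range(410,520,5));mid=range(245,390,5)
for n,a in dict(rail=(far,150,164,1,56),ledge=(far,173,183,1,75),pf=(mid,134,150,1,81),pb=(mid,238,252,-1,81)).items():
    m,k=line(*a);print(n,round(-np.arctan(m[0]),4),round(np.polyval(m,90),1),k)
S,C=bot.get_image("side"),bot.get_image("scene")
for n,i in(("side",S),("scene",C)):
    o=cv2.imread(f"pics/{n}0.png")[:,:,::-1].astype(int);D=abs(o-i["pixels"].astype(int)).max(2)
    for k,P in dict(seal=(595,286,100),block=(630,-122,90),cruc=(757,-95,95),pot=(710,302,100)).items():
        u,v=map(int,proj(i,np.array(P)));print(n,k,(D[v-14:v+14,u-14:u+14]>40).sum())
E
```

```text
rail 0.1047 555.1 45
ledge 0.1056 567.7 45
pf 0.1002 540.0 29
pb 0.0992 620.1 29
side seal 0
side block 0
side cruc 0
side pot 0
scene seal 0
scene block 24
scene cruc 0
scene pot 0
```

```bash
python3 -c "
from plant import bot
print(bot.sense()['ft_force'],bot.sense()['qvel'].max());print(bot.sign_off())"
```

```text
[-0.13580708 -1.03384892 -0.18452534] 0.001890972301681449
the job is handed in; nothing more can be done
None
```

The tray is home, the label plate overhangs the ledge edge by about 27.5 mm, and the job was handed in about 11 s into the 45 s.

- **Tray:** I pushed the rail with shut fingers until it stopped against a steady 16 N or so. The wrist camera then put its face 12.0 mm in front of the ledge edge (12.5 mm at the last look), against the 12 mm expected when home.
- **Plate:** I slid it out from behind with two spread fingertips kept below its top face. The final measurement gave 27.5 mm of overhang from its front edge and 27.9 mm from its back edge. It sits about 0.006 rad off square to the ledge.
- **Ledge touch:** to set the fingertip height I lowered them onto free ledge behind the plate. That pressed with up to 27 N vertically (about 30 N in all) before I lifted off.
- **Other things on the ledge:** seal, crucible and pot were unchanged between the first and last side and scene pictures. The block was unchanged in the side view. In the scene view 24 pixels around it differed. I took that to be the tray rail that used to show behind it, but I did not check it further.
- **Finish:** the arm ended at rest about 170 mm above the plate, touching nothing, with the wrist force at noise level.

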